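# Find the radius leaf that fits the ball stake

## Robot

A 7-joint arm with a two-finger parallel gripper is mounted at the origin on the work surface. World frame = base frame: x ahead of the robot, y to its left, z up, the work surface at z = 0. Lengths are in m, angles in degrees, forces in N, time in s.
With the tool pointing down it reaches from about 0.425 to 0.825 m from the base axis. Payload 3.6 kg.
Tool frame: the origin (TCP) lies at the very end of the fingers, on their centre line; the grasp point (between the pads) lies 19 mm behind it (grip_depth is the distance from the TCP to the grasp point, in m); x points along the fingers, y is the direction in which the jaws open and shut, and the axes are right-handed (so a half turn about x gives the same grasp; the last joint's range is limited). The gripper opens to 85 mm and grips with 20 to 120 N. Pads are 22 mm wide; open, the fingers measure 114 mm over their backs; the gripper's body (76 mm by 85 mm) begins 54 mm behind the grasp point. The pads swing forward as they close: fully open they stand 13 mm farther back than shut.
Start: joints at [-65.861, 35.231, -0.722, 81.555, 0.464, 63.22, -2.315], TCP at [0.281, 0.586, 0.204] pointing down, gripper open.
Joint ranges: [-178.69, 178.69], [-17.37, 117.87], [-77.05, 75.6], [15.02, 138.74], [-78.02, 258.01], [0.78, 113.62], [-162.83, 162.83]. Speed limits (degrees/s): [159.86, 159.86, 180, 180, 180, 180, 180].

## Interface

Orientations are given as [roll, pitch, yaw] about the fixed x, y, z axes, in that order (R = Rz(yaw) Ry(pitch) Rx(roll)).
In Python, from station import read_state, capture, hand_in, grip_depth gives the robot as it stands. The module is installed in compiled form; this text tells all that it offers.
- The arm moves only by the tool send_rows, never from a script. Its argument "moves" is one flat list of numbers, 5 for each row, row after row: the opening, from -1 (shut) to 1 (fully open), then the shift along the tool's x, y, z in m, then the turn about the tool's x in degrees. In form: [jaw, x, y, z, twist, jaw, x, y, z, twist, ...]. A call has 1 to 20 rows; each row is the pose to reach, as a shift and turn from the pose commanded when the call began, along the tool's axes at that moment; what a row does not reach only later rows make up. A row lasts 1/12 s, in which the tool goes at most 41.7 mm and 7.16 degrees, less where a joint would pass 70% of its speed; a pose out of reach is approached as far as the arm can. A call with a gripper value outside its range is refused whole. The fingers move at their own pace and stop on an object; the grip force is fixed at half the most. Time passes only in rows, so rows that repeat a pose let the fingers close. It gives the time, the measured TCP pose, the force and the opening at its end, in the units of the state.
- read_state(): the state, without advancing time (a new reading comes with each control period).
- capture(name): name is "side" or "top" or "wrist"; returns a dict with "image" (384x512x3 uint8, red, green, blue), "z_map" (384x512 float32, m along the optical axis (not along the pixel's ray), 0 where there is no reading), "K" (3x3 intrinsics, pixels), "xyz" and "rotation" of the camera in the world. Camera axes: x right, y down, z forward; pixel columns grow to the right and rows downward; lengths in m; the calibration is good to about 2 mm. A picture is of the moment at which its call begins.
- hand_in(): hands the job in, once; it reports no verdict.
The state is a dict: "clock": time; "joint_pos": joint angles; "joint_vel": joint speeds; "joint_torque": joint torques, N m; "position": TCP position; "ee_rot": TCP orientation; "contact_force": force on the tool from outside, world axes, zero at the start; "ft_torque": the same for the moment, N m; "gripper_width": opening from 0.0 (shut) to 1.0 (fully open).
Only numpy, scipy, OpenCV 4.12 (cv2) and the standard library are available. Lean on these libraries where they do the work, as an engineer would, in place of code of your own. Each camera call takes 0.05 s, during which the arm holds its last target. There are 200 camera calls.

## Task

Find out which of the three concave radius leaves fits the ball stake standing in the iron stake holder: set a leaf over the top of the ball, press it down only lightly and see whether it stands off or rocks. Press the fitting leaf snugly home and, still lightly pressed, swing it round the ball some ten degrees to one side in its own plane to prove it, then let go and leave it sitting upright on the ball, with all the other leaves standing in the rack and the hammer, bowl, bangle and bottle left where they are.

Things in the scene. Friction and masses are not known exactly. Their poses are not given: they have to be found in the camera images.
- holder: cast-iron stake holder fixed on the bench, block 80 x 80 x 60 mm on a 120 mm square flange 10 mm thick, with a short clamp screw low on its -y side; origin under its centre, z up. A steel ball stake (2 kg) stands loose in its central hole on a 68 mm wide collar, with about 1 mm of sideways play, so a sideways shove shifts or tips it
- ball_centre (a point): centre of the steel ball on the stake in the holder, 115 mm above the bench whichever stake is there. Its radius is 28, 32 or 36 mm, unknown beforehand: find it by touch. The polish bruises under a push of over 25 N and steel on steel is stiff (some 30 N per mm): come down at a few mm/s over the last 10 mm. A push of 2 N or more (about 5 N is plenty) seats a leaf
- rack: wooden rack fixed on the bench, 116 mm (x) x 212 mm (y), 4 open slots 11 mm wide across it at y = -78, -26, 26 and 78 mm, each holding one leaf whose plane is the rack's x-z plane; the leaf stands on rails 20 mm above the bench between fins that reach 42 mm; leaves stand at rack x = 0; origin under its centre
- leaf_s_grip (a point): concave radius leaf for a 56 mm ball (arc radius 28 mm): steel plate 8 mm thick with an arch cut from below (130 degrees of arc, 14 mm of metal round it, two flat feet) and a dark wooden grip on top (26 mm wide, 34 mm high, 14 mm thick). This point: centre of the grip, 59 mm above the arc centre; its x axis lies in the leaf's plane (level), y across its thickness, z up. 0.12 kg. Which slot it stands in varies
- leaf_s_arc (a point): centre of the arc of leaf_s (a point in the open mouth below the arch), 59 mm under the grip's centre, 10.4 mm below the level of its feet; same axes as the grip. The leaf fits if this point comes to ball_centre; if cut too small it stands on its horns some 7 mm (one size) or 14 mm (two sizes) too high, if too large it touches only at the top, 4 or 8 mm too low, and rocks
- leaf_s: the same leaf leaf_s as a whole; its origin is the arc centre
- leaf_m_grip (a point): concave radius leaf for a 64 mm ball (arc radius 32 mm): steel plate 8 mm thick with an arch cut from below (130 degrees of arc, 14 mm of metal round it, two flat feet) and a dark wooden grip on top (26 mm wide, 34 mm high, 14 mm thick). This point: centre of the grip, 63 mm above the arc centre; its x axis lies in the leaf's plane (level), y across its thickness, z up. 0.12 kg. Which slot it stands in varies
- leaf_m_arc (a point): centre of the arc of leaf_m (a point in the open mouth below the arch), 63 mm under the grip's centre, 12.1 mm below the level of its feet; same axes as the grip. The leaf fits if this point comes to ball_centre; if cut too small it stands on its horns some 7 mm (one size) or 14 mm (two sizes) too high, if too large it touches only at the top, 4 or 8 mm too low, and rocks
- leaf_m: the same leaf leaf_m as a whole; its origin is the arc centre
- leaf_l_grip (a point): concave radius leaf for a 72 mm ball (arc radius 36 mm): steel plate 8 mm thick with an arch cut from below (130 degrees of arc, 14 mm of metal round it, two flat feet) and a dark wooden grip on top (26 mm wide, 34 mm high, 14 mm thick). This point: centre of the grip, 67 mm above the arc centre; its x axis lies in the leaf's plane (level), y across its thickness, z up. 0.12 kg. Which slot it stands in varies
- leaf_l_arc (a point): centre of the arc of leaf_l (a point in the open mouth below the arch), 67 mm under the grip's centre, 13.7 mm below the level of its feet; same axes as the grip. The leaf fits if this point comes to ball_centre; if cut too small it stands on its horns some 7 mm (one size) or 14 mm (two sizes) too high, if too large it touches only at the top, 4 or 8 mm too low, and rocks
- leaf_l: the same leaf leaf_l as a whole; its origin is the arc centre
- leaf_convex_grip (a point): bystander in the fourth slot of the rack: a convex leaf (steel bar with a rounded nose below, for hollows), same wooden grip; this point: centre of the grip, 61 mm above the bench
- hammer_grip (a point): bystander: hammer 240 mm long lying on the bench; point on its handle
- bowl_mid (a point): bystander: small copper bowl 110 mm across, 45 mm high; its centre
- bangle_mid (a point): bystander: plain silver bangle 68 mm across, 16 mm high, lying flat; its centre
- bottle_mid (a point): bystander: clear water bottle 60 mm across, 170 mm tall; its centre
- stake_block: bystander: wooden block 80 x 190 x 60 mm beyond the rack and holder with the two spare ball stakes standing in it (tops up to 151 mm above the bench); origin under its centre

How it is judged (in metres and radians):
On the way, in this order (a step that is already met when the one before it is completed fails the run):
1. the fitting leaf is pressed home on the ball with a light push (2 N or more): its arc centre within 2.5 mm of the ball's centre (((distance between leaf_s_arc and ball_centre below 0.0025 m and contact force between holder and anything else above 22 N and angle between leaf_s_arc's own z axis and vertical below 0.07 rad) or (distance between leaf_m_arc and ball_centre below 0.0025 m and contact force between holder and anything else above 22 N and angle between leaf_m_arc's own z axis and vertical below 0.07 rad) or (distance between leaf_l_arc and ball_centre below 0.0025 m and contact force between holder and anything else above 22 N and angle between leaf_l_arc's own z axis and vertical below 0.07 rad))), for 0.2 s.
2. the fitting leaf, still snug and lightly pressed, is swung at least 6 degrees to one side in its own plane (((distance between leaf_s_arc and ball_centre below 0.003 m and contact force between holder and anything else above 21.2 N and (angle between leaf_s_arc's own x axis and vertical below 1.466 rad or angle between leaf_s_arc's own x axis and vertical above 1.676 rad)) or (distance between leaf_m_arc and ball_centre below 0.003 m and contact force between holder and anything else above 21.2 N and (angle between leaf_m_arc's own x axis and vertical below 1.466 rad or angle between leaf_m_arc's own x axis and vertical above 1.676 rad)) or (distance between leaf_l_arc and ball_centre below 0.003 m and contact force between holder and anything else above 21.2 N and (angle between leaf_l_arc's own x axis and vertical below 1.466 rad or angle between leaf_l_arc's own x axis and vertical above 1.676 rad)))), for 0.1 s.
At the end, for the whole second after the job is handed in: The fitting leaf sits released and still on the ball, arc centre within 3 mm of the ball's centre and within 11 degrees of upright; the other two concave leaves stand upright (within 14 degrees) on the rails in slots of the rack, within 20 mm of its middle line and 5 mm of their standing height (((distance between leaf_s_arc and ball_centre below 0.003 m and angle between leaf_s_arc's own z axis and vertical below 0.2 rad and linear speed of leaf_s below 0.02 m/s and x of leaf_m_arc in the frame of rack between -0.02 and 0.02 m and y of leaf_m_arc in the frame of rack between -0.09 and 0.09 m and z of leaf_m_arc in the frame of rack between 0.00294943 and 0.0129494 m and angle between each of leaf_m_arc, leaf_l_arc's own z axis and vertical below 0.25 rad and x of leaf_l_arc in the frame of rack between -0.02 and 0.02 m and y of leaf_l_arc in the frame of rack between -0.09 and 0.09 m and z of leaf_l_arc in the frame of rack between 0.00125896 and 0.011259 m) or (distance between leaf_m_arc and ball_centre below 0.003 m and angle between leaf_m_arc's own z axis and vertical below 0.2 rad and linear speed of leaf_m below 0.02 m/s and x of leaf_s_arc in the frame of rack between -0.02 and 0.02 m and y of leaf_s_arc in the frame of rack between -0.09 and 0.09 m and z of leaf_s_arc in the frame of rack between 0.0046399 and 0.0146399 m and angle between each of leaf_s_arc, leaf_l_arc's own z axis and vertical below 0.25 rad and x of leaf_l_arc in the frame of rack between -0.02 and 0.02 m and y of leaf_l_arc in the frame of rack between -0.09 and 0.09 m and z of leaf_l_arc in the frame of rack between 0.00125896 and 0.011259 m) or (distance between leaf_l_arc and ball_centre below 0.003 m and angle between leaf_l_arc's own z axis and vertical below 0.2 rad and linear speed of leaf_l below 0.02 m/s and x of leaf_s_arc in the frame of rack between -0.02 and 0.02 m and y of leaf_s_arc in the frame of rack between -0.09 and 0.09 m and z of leaf_s_arc in the frame of rack between 0.0046399 and 0.0146399 m and angle between each of leaf_s_arc, leaf_m_arc's own z axis and vertical below 0.25 rad and x of leaf_m_arc in the frame of rack between -0.02 and 0.02 m and y of leaf_m_arc in the frame of rack between -0.09 and 0.09 m and z of leaf_m_arc in the frame of rack between 0.00294943 and 0.0129494 m))); the robot touches nothing.
It fails at once if the stake is pressed harder than about 25 N (contact force between holder and anything else above 45 N).
It fails at once if a bystander (convex leaf, hammer, bowl, bangle, bottle) is moved over 25 mm (distance of any of leaf_convex_grip, hammer_grip, bowl_mid, bangle_mid, bottle_mid from where it was at the start of the episode above 0.025 m).
It also fails if it takes over 72 s, if anything falls off the work surface, if the arm or the gripper's body presses on something with over 40 N, if the wrist force passes 120 N, or if a joint passes its speed limit or range.

## Working session

There is one attempt and no reset: what is moved stays moved. The work goes in short steps, Python scripts to look and compute and a tool call to move; the robot and the scene stay as the last step left them, time stands still between calls to the robot, and variables do not carry over. Pictures are saved under pics/ and viewed, about 8 in all and at most 12, crops included, and the job is handed in when it is done.

Besides the shell and the picture viewer there is one more tool, called after "Request:" as name(argument=value, ...), one argument or row to a line, values as JSON. send_rows: Moves the arm, as the interface text tells. Its arguments: {"type":"object","properties":{"moves":{"type":"array"}},"required":["moves"]}

```bash
mkdir -p pics; cat > h.py <<'E'
import numpy as np, cv2
from station import read_state, capture, hand_in, grip_depth
def cloud(c):
    z=c["z_map"];K=np.array(c["K"]);v,u=np.mgrid[:384,:512]
    p=np.stack([(u-K[0,2])/K[0,0]*z,(v-K[1,2])/K[1,1]*z,z],-1)
    w=p@np.array(c["rotation"]).T+np.array(c["xyz"]); w[z<=0]=np.nan
    return w
def save(c,n): cv2.imwrite(f"pics/{n}.png",c["image"][:,:,::-1])
E
python3 - <<'E'
from h import *
s=read_state();print({k:np.round(v,3).tolist() for k,v in s.items()},grip_depth)
ims=[]
for n in("top","side"):
    c=capture(n);print(n,np.round(c["K"],1).tolist(),np.round(c["xyz"],3),np.round(c["rotation"],3).tolist())
    np.savez(n+"0.npz",w=cloud(c),**{k:np.array(v) for k,v in c.items()}); save(c,n+"0")
E
```

```text
{'clock': 0.0, 'joint_pos': [-65.86, 35.291, -0.723, 81.641, 0.462, 63.221, -2.315], 'joint_vel': [-0.013, -0.034, -0.026, 0.018, 0.026, -0.064, 0.073], 'joint_torque': [-0.0, -46.92, 0.259, -17.104, 0.01, 0.01, 0.0], 'position': [0.281, 0.585, 0.203], 'ee_rot': [-89.866, 89.85, -115.522], 'contact_force': [0.202, 0.503, -1.155], 'ft_torque': [-0.008, -0.033, 0.006], 'gripper_width': 1.003} 0.0187
top [[473.2, 0.0, 255.7], [0.0, 473.2, 186.2], [0.0, 0.0, 1.0]] [ 0.491 -0.029  1.33 ] [-174.974, 1.198, -91.232]Traceback (most recent call last):
  File "<stdin>", line 6, in <module>
  File "h.py", line 6, in cloud
    w=p@np.array(c["rotation"]).T+np.array(c["xyz"]); w[z<=0]=np.nan
      ~~~~~~~~~~~~~~~~~~~~~~~~~~~^~~~~~~~~~~~~~~~~~~
ValueError: operands could not be broadcast together with shapes (384,512) (3,)
```

```bash
sed -i 's/np.array(c\["rotation"\]).T/Rm(c["rotation"]).T/; 1a from scipy.spatial.transform import Rotation\ndef Rm(r): return Rotation.from_euler("xyz",r,degrees=True).as_matrix()' h.py
python3 - <<'E'
from h import *
print(Rm(read_state()["ee_rot"]).round(3).tolist())
for n in("top","side"):
    c=capture(n);print(n,np.round(c["xyz"],3),np.round(c["rotation"],3).tolist())
    np.savez(n+"0.npz",w=cloud(c),**{k:np.array(v) for k,v in c.items()}); save(c,n+"0")
E
```

```text
[[-0.001, 0.433, 0.901], [-0.002, 0.901, -0.433], [-1.0, -0.003, 0.0]]
top [ 0.491 -0.029  1.33 ] [-174.974, 1.198, -91.232]
side [0.485 0.929 1.045] [-134.448, 0.105, -173.58]
```

View pics/top0.png

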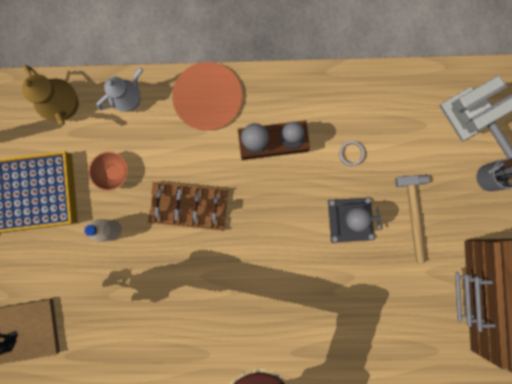

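View pics/side0.png

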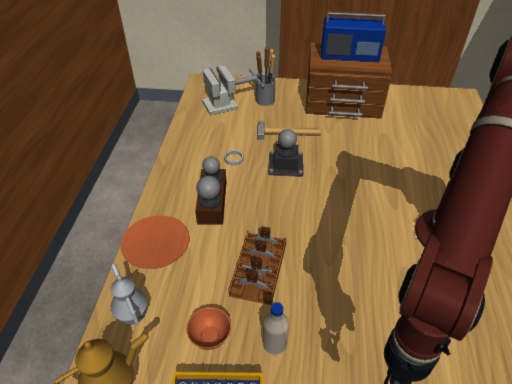

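```bash
cat > fit.py <<'E'
from h import *
T=np.load("top0.npz");S=np.load("side0.npz")
def sph(w,c,zmin,r=0.06):
    p=w.reshape(-1,3);p=p[(np.hypot(*(p[:,:2]-c).T)<r)&(p[:,2]>zmin)]
    for _ in range(6):
        A=np.c_[2*p,np.ones(len(p))];x=np.linalg.lstsq(A,(p**2).sum(1),rcond=None)[0]
        R=np.sqrt(x[3]+x[:3]@x[:3]);e=np.abs(np.linalg.norm(p-x[:3],axis=1)-R);k=e<max(.003,2*np.median(e))
        if k.all():break
        p=p[k]
    return x[:3].round(4),R.round(4),len(p),p[:,2].max().round(4)
for n,(u,v) in dict(ball=(357,218),sp1=(255,137),sp2=(292,132)).items():
    c=T["w"][v,u];print(n,c.round(3),sph(T["w"],c[:2],.095),sph(S["w"],c[:2],.095))
# rack & block & holder: heights
for n,(W,lo,hi) in dict(top=(T["w"],.03,.046),).items():
    p=W[170:240,140:240].reshape(-1,3);q=p[(p[:,2]>lo)&(p[:,2]<hi)]
    r=cv2.minAreaRect((q[:,:2]*1000).astype(np.float32));print(n,r)
for nm,D in(("T",T),("S",S)):
  W=D["w"]; m=((W[...,2]>.066)&(W[...,2]<.09)&(np.hypot(W[...,0]-T["w"][205,188,0],W[...,1]-T["w"][205,188,1])<.15)).astype(np.uint8)
  n,l,st,ce=cv2.connectedComponentsWithStats(m)
  for i in range(1,n):
    if st[i,4]>8:
      q=W[l==i];print(nm,ce[i].round(1),st[i,4],q.mean(0).round(4),q[:,2].max().round(4),q.min(0).round(3),q.max(0).round(3))
W=T["w"];p=W[190:245,320:385].reshape(-1,3)
for lo,hi in((.005,.015),(.052,.066)):
    q=p[(p[:,2]>lo)&(p[:,2]<hi)];print("holder",cv2.minAreaRect((q[:,:2]*1000).astype(np.float32)))
E
python3 fit.py
```

```text
ball [ 0.51  -0.256  0.148] (array([ 0.5077, -0.265 ,  0.1167]), np.float64(0.0306), 455, np.float64(0.1491)) (array([ 0.5089, -0.2655,  0.1164]), np.float64(0.0305), 231, np.float64(0.1483))
sp1 [ 0.72  -0.008  0.149] (array([ 0.7267, -0.0054,  0.1165]), np.float64(0.0347), 549, np.float64(0.1533)) (array([ 0.7274, -0.0062,  0.1158]), np.float64(0.035), 403, np.float64(0.1536))
sp2 [ 0.731 -0.102  0.145] (array([ 0.7365, -0.1047,  0.1167]), np.float64(0.0266), 339, np.float64(0.1456)) (array([ 0.737 , -0.105 ,  0.1164]), np.float64(0.0264), 210, np.float64(0.1447))
top ((555.6167602539062, 187.7995147705078), (205.1663360595703, 115.18817901611328), 82.82048034667969)
T [155.8 202.4] 45 [0.5641 0.2602 0.0816] 0.0898 [0.552 0.256 0.066] [0.578 0.269 0.09 ]
T [174.4 204. ] 55 [0.559  0.2117 0.0771] 0.0843 [0.546 0.204 0.067] [0.572 0.219 0.084]
T [193.3 205.9] 57 [0.5523 0.1602 0.0849] 0.0894 [0.539 0.152 0.07 ] [0.565 0.169 0.089]
T [213. 208.] 59 [0.5458 0.1085 0.0827] 0.0887 [0.533 0.101 0.067] [0.559 0.117 0.089]
S [264.8 230.7] 76 [0.5468 0.1118 0.0792] 0.089 [0.534 0.098 0.066] [0.56  0.119 0.089]
S [260.6 244.5] 76 [0.5534 0.1635 0.0812] 0.0894 [0.541 0.153 0.066] [0.566 0.169 0.089]
S [256.5 260.5] 63 [0.5591 0.214  0.0757] 0.0823 [0.547 0.204 0.067] [0.572 0.223 0.082]
S [252.  275.7] 79 [0.5651 0.2667 0.0811] 0.09 [0.553 0.254 0.066] [0.579 0.273 0.09 ]
holder ((517.8909912109375, -271.2784118652344), (145.49087524414062, 180.05702209472656), 0.1175861805677414)
holder ((507.6171569824219, -265.1488342285156), (79.99636840820312, 80.52867889404297), 2.6061320304870605)
```

```bash
cat > wid.py <<'E'
from h import *
T=np.load("top0.npz");S=np.load("side0.npz")
a=np.radians(-6.8);ex=np.array([np.cos(a),np.sin(a)]);ey=np.array([-np.sin(a),np.cos(a)])
c=np.array([.556,.188])
for nm,D in(("T",T),("S",S)):
  p=D["w"].reshape(-1,3);im=D["image"].reshape(-1,3).astype(int)
  X=(p[:,:2]-c)@ex;Y=(p[:,:2]-c)@ey
  for s in(-.078,-.026,.026,.078):
    k=(abs(Y-s)<.016)&(abs(X)<.06)
    sat=im.max(1)-im.min(1)
    m=k&(sat<30)&(im.max(1)>60)&(p[:,2]>.02)
    g=k&(p[:,2]>.075)
    print(nm,s,m.sum(),(np.percentile(X[m],[2,98])*1000).round(1),"zmax plate",p[m,2].max().round(3),"grip",(X[g].mean()*1e3).round(1),(Y[g].mean()*1e3).round(1),np.percentile(p[g,2],80).round(4))
for n,D,b in(("T",T,(165,245,135,245)),("S",S,(215,310,215,300))):
  i=D["image"][b[0]:b[1],b[2]:b[3],::-1];cv2.imwrite(f"pics/c{n}.png",cv2.resize(i,None,fx=5,fy=5,interpolation=cv2.INTER_CUBIC))
a=cv2.imread("pics/cT.png");b=cv2.imread("pics/cS.png");
E
python3 wid.py
```

```text
T -0.078 72 [-37.5  37.3] zmax plate 0.083 grip -0.8 -79.4 0.0871
T -0.026 82 [-42.2  41.8] zmax plate 0.085 grip 0.0 -27.9 0.0888
T 0.026 91 [-40.   40.9] zmax plate 0.079 grip 1.0 24.4 0.0806
T 0.078 97 [-44.1  44.9] zmax plate 0.089 grip 0.2 75.3 0.0923
S -0.078 93 [-30.8  30.1] zmax plate 0.057 grip -0.0 -77.5 0.086
S -0.026 108 [-36.7  36.4] zmax plate 0.086 grip 0.2 -25.6 0.0881
S 0.026 96 [-37.2  40.5] zmax plate 0.049 grip 0.5 24.4 0.0796
S 0.078 129 [-40.4  42.4] zmax plate 0.091 grip 0.5 78.3 0.0905
```

View pics/cT.png

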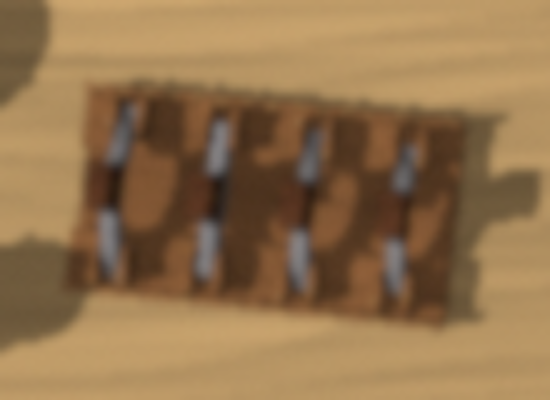

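Request:
send_rows(
  moves=[-0.25, 0, -0.264, 0.429, -18.9, -0.25, 0, -0.264, 0.429, -18.9, -0.25, 0, -0.264, 0.429, -18.9, -0.25, 0, -0.264, 0.429, -18.9, -0.25, 0, -0.264, 0.429, -18.9, -0.25, 0, -0.264, 0.429, -18.9, -0.25, 0, -0.264, 0.429, -18.9, -0.25, 0, -0.264, 0.429, -18.9, -0.25, 0, -0.264, 0.429, -18.9, -0.25, 0, -0.264, 0.429, -18.9, -0.25, 0, -0.264, 0.429, -18.9, -0.25, 0, -0.264, 0.429, -18.9, -0.25, 0, -0.264, 0.429, -18.9, -0.25, 0, -0.264, 0.429, -18.9, -0.25, 0, -0.264, 0.429, -18.9, -0.25, 0, -0.264, 0.429, -18.9],
)

```text
clock: 1.48
position: [0.5527, 0.1644, 0.2042]
ee_rot: [141.8, 89.9, 135.3]
contact_force: [-0.8, 0.4, 0.4]
gripper_width: 0.375
```

```bash
cat > st.py <<'E'
from h import *
def st():
    s=read_state();print("t%.2f"%s["clock"],s["position"],np.round(s["contact_force"],2),"w",round(s["gripper_width"],3)); return s
E
python3 - <<'E'
from st import *
s=st();print(Rm(s["ee_rot"]).round(3).tolist())
c=capture("wrist");save(c,"w1");w=cloud(c);np.savez("w1.npz",w=w,image=c["image"])
a=np.radians(-6.8);p=w.reshape(-1,3)
for y in(.162,.11,.213,.264):
  g=p[(p[:,2]>.078)&(p[:,2]<.1)&(abs(p[:,1]-y)<.02)&(abs(p[:,0]-.555)<.04)]
  if len(g)>30: print(y,len(g),g.mean(0).round(4),np.percentile(g[:,2],[50,90]).round(4),cv2.minAreaRect((g[:,:2]*1000).astype(np.float32)))
E
```

```text
t1.48 [0.55267343 0.16435415 0.20417367] [-0.8   0.39  0.44] w 0.375
[[-0.001, 0.115, 0.993], [0.001, 0.993, -0.115], [-1.0, 0.001, -0.001]]
0.162 437 [0.5527 0.1613 0.088 ] [0.0885 0.0895] ((553.8579711914062, 161.3600311279297), (14.010228157043457, 25.10411834716797), 83.03795623779297)
0.11 443 [0.547  0.1104 0.0856] [0.086  0.0871] ((547.7186889648438, 109.67062377929688), (14.42043685913086, 25.440874099731445), 83.21297454833984)
0.213 306 [0.5606 0.2126 0.079 ] [0.079  0.0798] ((560.7864379882812, 212.52008056640625), (13.80539321899414, 25.172819137573242), 82.88381958007812)
0.264 541 [0.5654 0.2628 0.0892] [0.0908 0.0919] ((566.77294921875, 264.1116027832031), (14.837484359741211, 25.73674201965332), 83.20787048339844)
```

View pics/w1.png

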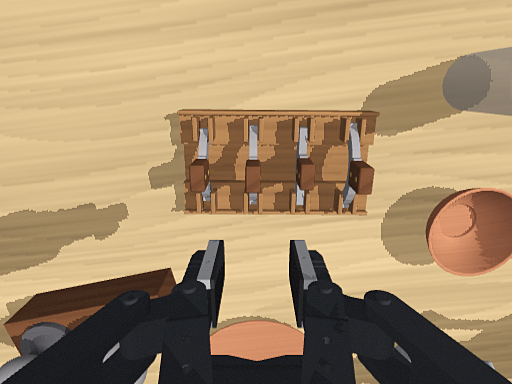

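Request:
send_rows(
  moves=[-0.25, 0.04, -0.003, 0.001, 0, -0.25, 0.08, -0.003, 0.001, 0, -0.25, 0.11, -0.003, 0.001, 0, -0.25, 0.135, -0.003, 0.001, 0, -0.25, 0.148, -0.003, 0.001, 0, -0.25, 0.148, -0.003, 0.001, 0, -0.25, 0.148, -0.003, 0.001, 0, -1, 0.148, -0.003, 0.001, 0, -1, 0.148, -0.003, 0.001, 0, -1, 0.148, -0.003, 0.001, 0, -1, 0.148, -0.003, 0.001, 0, -1, 0.148, -0.003, 0.001, 0, -1, 0.148, -0.003, 0.001, 0],
)

```text
clock: 2.62
position: [0.5555, 0.1599, 0.0582]
ee_rot: [34.5, 89.8, 27.8]
contact_force: [-0.7, 1.2, 6.7]
gripper_width: 0.128
```

Request:
send_rows(
  moves=[-1, -0.01, 0, 0, 0, -1, -0.03, 0, 0, 0, -1, -0.06, 0, 0, 0, -1, -0.1, 0, 0, 0, -1, -0.135, 0, 0, 0, -1, -0.16, 0, 0, 0, -1, -0.168, 0, 0, 0, -1, -0.168, 0, 0, 0, -1, -0.168, 0, 0, 0, -1, -0.168, 0, 0, 0],
)

```text
clock: 3.45
position: [0.5528, 0.1585, 0.2221]
ee_rot: [-153.7, 89.7, -160.4]
contact_force: [0.1, -0.2, -1.7]
gripper_width: 0.126
```

```bash
python3 - <<'E'
from st import *
s=st();print(Rm(s["ee_rot"]).round(3).tolist())
c=capture("wrist");w=cloud(c);t=capture("side");tw=cloud(t)
np.savez("w2.npz",w=w,image=c["image"],ti=t["image"],tw=tw)
im=np.hstack([c["image"][100:384,120:400],cv2.resize(t["image"][130:320,180:330],(300,380))[:284]])
cv2.imwrite("pics/w2.png",im[:,:,::-1])
E
```

```text
t3.45 [0.55280262 0.15845344 0.22205497] [ 0.1  -0.18 -1.65] w 0.126
[[-0.005, 0.118, 0.993], [-0.002, 0.993, -0.118], [-1.0, -0.002, -0.005]]
```

View pics/w2.png

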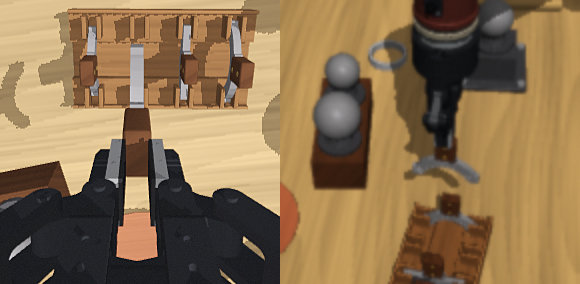

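```bash
cat > leaf.py <<'E'
from st import *
def leaf(w,img,tcp,ex,ey,lo,hi):
    # plate/grip points near the tool, in leaf axes relative to tcp
    p=w.reshape(-1,3);im=img.reshape(-1,3).astype(int)
    d=p-tcp;X=d[:,:2]@ex;Y=d[:,:2]@ey
    k=(abs(X)<.06)&(abs(Y)<.012)&(d[:,2]>lo)&(d[:,2]<hi)
    return X[k],Y[k],d[k,2],im[k]
E
python3 - <<'E'
from leaf import *
D=np.load("w2.npz");s=read_state();tcp=np.array(s["position"]);R=Rm(s["ee_rot"]);ex=R[:2,2];ey=R[:2,1]
X,Y,Z,C=leaf(D["tw"],D["ti"],tcp,ex,ey,-.06,.0)
b=((X+.05)/.01).astype(int)
for i in range(10):
    m=b==i
    if m.sum(): print("side",i*10-45,m.sum(),"zmax %.4f zmin %.4f y %.4f"%(Z[m].max(),Z[m].min(),np.median(Y[m])))
print("side X ext",np.percentile(X,[1,99]),len(X))
X,Y,Z,C=leaf(D["w"],D["image"],tcp,ex,ey,-.06,.06)
print("wrist X ext",np.percentile(X,[1,99]),len(X))
for lo in np.arange(-.05,.06,.01):
    m=(Z>=lo)&(Z<lo+.01)
    if m.sum()>5:print("w %.3f"%lo,m.sum(),"x %.4f..%.4f y %.4f..%.4f"%(X[m].min(),X[m].max(),*np.percentile(Y[m],[5,95])),C[m].mean(0).round())
E
```

```text
side -45 16 zmax -0.0235 zmin -0.0393 y -0.0005
side -35 33 zmax -0.0125 zmin -0.0385 y 0.0021
side -25 29 zmax -0.0067 zmin -0.0298 y 0.0021
side -15 21 zmax -0.0001 zmin -0.0216 y 0.0017
side -5 15 zmax -0.0009 zmin -0.0197 y 0.0018
side 5 16 zmax -0.0005 zmin -0.0201 y 0.0032
side 15 23 zmax -0.0067 zmin -0.0250 y 0.0022
side 25 29 zmax -0.0098 zmin -0.0348 y 0.0023
side 35 21 zmax -0.0178 zmin -0.0406 y 0.0015
side 45 3 zmax -0.0251 zmin -0.0357 y 0.0007
side X ext [-0.04539404  0.04000097] 206
wrist X ext [-0.04464101  0.01011204] 3782
w -0.040 24 x -0.0450..-0.0445 y -0.0031..0.0037 [117. 114. 116.]
w -0.030 210 x -0.0450..-0.0368 y -0.0036..0.0043 [173. 169. 170.]
w -0.020 311 x -0.0380..-0.0243 y -0.0035..0.0042 [181. 178. 181.]
w -0.010 348 x -0.0287..-0.0131 y -0.0034..0.0041 [178. 176. 179.]
w 0.000 179 x -0.0163..-0.0119 y -0.0058..0.0066 [84. 57. 41.]
w 0.010 191 x -0.0148..-0.0122 y -0.0056..0.0065 [81. 51. 34.]
w 0.020 455 x -0.0149..0.0115 y -0.0056..0.0063 [91. 58. 38.]
w 0.030 1158 x -0.0141..0.0112 y -0.0086..0.0089 [93. 67. 53.]
w 0.040 396 x -0.0114..0.0086 y -0.0109..0.0113 [84. 84. 87.]
w 0.050 510 x -0.0117..0.0113 y -0.0108..0.0112 [86. 85. 87.]
```

```bash
python3 - <<'E'
from leaf import *
D=np.load("w2.npz");s=read_state();tcp=np.array(s["position"]);R=Rm(s["ee_rot"]);ex=R[:2,2];ey=R[:2,1]
X,Y,Z,C=leaf(D["w"],D["image"],tcp,ex,ey,-.06,.06)
m=(abs(X)<.009)&(abs(Y)<.005)&(C[:,0]>C[:,2]+20); print("griptop",np.percentile(Z[m],[10,50,90]),m.sum())
m=(X<-.015)&(X>-.044)&(abs(Y)<.003)&(Z<0)
# circle fit outer arc R=46
A=np.c_[2*X[m],2*Z[m],np.ones(m.sum())];x=np.linalg.lstsq(A,X[m]**2+Z[m]**2,rcond=None)[0];print(x[:2],np.sqrt(x[2]+x[0]**2+x[1]**2))
from scipy.optimize import least_squares
print(least_squares(lambda q:np.hypot(X[m]-q[0],Z[m]-q[1])-.046,[0,-.05]).x)
d=np.array([.508,-.265])-(tcp[:2]+ -.002*ex);print(d,"ty",d@ey,"tz",d@ex,tcp)
E
```

```text
griptop [0.0298199  0.03049123 0.03127062] 661
[-0.01808448 -0.02732115] 0.02090422873293017
[-0.00163583 -0.04845594]
[-0.0431318  -0.42384336] ty -0.4259738049600199 tz 0.007007506311953865 [0.55311791 0.15860818 0.22206746]
```

Request:
send_rows(
  moves=[-1, 0, -0.02, 0.007, 0, -1, 0, -0.05, 0.007, 0, -1, 0, -0.09, 0.007, 0, -1, 0, -0.13, 0.007, 0, -1, 0, -0.17, 0.007, 0, -1, 0, -0.21, 0.007, 0, -1, 0, -0.25, 0.007, 0, -1, 0, -0.29, 0.007, 0, -1, 0, -0.33, 0.007, 0, -1, 0, -0.365, 0.007, 0, -1, 0, -0.395, 0.007, 0, -1, 0, -0.415, 0.007, 0, -1, 0, -0.424, 0.007, 0, -1, 0, -0.426, 0.007, 0, -1, 0, -0.426, 0.007, 0, -1, 0, -0.426, 0.007, 0, -1, 0, -0.426, 0.007, 0],
)

```text
clock: 4.97
position: [0.5121, -0.2621, 0.2242]
ee_rot: [99.5, 89.9, 93.0]
contact_force: [0.0, -0.6, -1.4]
gripper_width: 0.128
```

```bash
cat > meas.py <<'E'
from leaf import *
from scipy.optimize import least_squares
s=st();tcp=np.array(s["position"]);R=Rm(s["ee_rot"]);ex=R[:2,2];ey=R[:2,1];print(R.round(3).tolist())
c=capture("wrist");w=cloud(c);save(c,"w_%d"%(s["clock"]*100))
X,Y,Z,C=leaf(w,c["image"],tcp,ex,ey,-.06,.06)
g=(C[:,0]>C[:,2]+20)
m=g&(abs(X)<.009)&(abs(Y)<.005)&(Z>.02);print("griptop",np.median(Z[m]))
m=g&(Z>.005)&(Z<.028);print("grip x face",np.percentile(X[m],[2,10,50]),"y",np.percentile(Y[m],[3,97]))
m=(~g)&(X<-.015)&(Z<-.004)&(abs(Y)<.008);print("plate y",np.percentile(Y[m],[3,97]))
for n,W in(("wrist",w),("top",cloud(capture("top"))),("side",cloud(capture("side")))):
    p=W.reshape(-1,3)
    for r0 in(.032,):
        k=(np.linalg.norm(p-[.508,-.265,.115],axis=1)<.036)&(p[:,2]>.09);q=p[k]
        if len(q)>60:
            f=least_squares(lambda x:np.linalg.norm(q-x,axis=1)-r0,[.508,-.265,.115],loss="soft_l1",f_scale=.0007).x
            d=f[:2]-tcp[:2];print(n,len(q),"ball",f.round(4),"rel tcp x %.4f y %.4f"%(d@ex,d@ey))
E
python3 meas.py
```

```text
t4.97 [ 0.51208816 -0.2620741   0.22421865] [ 0.   -0.58 -1.42] w 0.128
[[-0.0, 0.114, 0.994], [0.002, 0.994, -0.114], [-1.0, 0.002, -0.0]]
griptop 0.030562761934389837
grip x face [-0.01438318 -0.01419945 -0.01384841] y [-0.00590641  0.00701761]
plate y [-0.00318377  0.00447202]
wrist 2981 ball [ 0.5103 -0.2654  0.1156] rel tcp x -0.0014 y -0.0036
top 171 ball [ 0.5076 -0.2656  0.1145] rel tcp x -0.0040 y -0.0040
side 279 ball [ 0.5089 -0.2676  0.1147] rel tcp x -0.0026 y -0.0058
```

Request:
send_rows(
  moves=[-1, 0.01, -0.0043, -0.0005, 0, -1, 0.02, -0.0043, -0.0005, 0, -1, 0.03, -0.0043, -0.0005, 0, -1, 0.038, -0.0043, -0.0005, 0, -1, 0.043, -0.0043, -0.0005, 0, -1, 0.046, -0.0043, -0.0005, 0, -1, 0.046, -0.0043, -0.0005, 0, -1, 0.046, -0.0043, -0.0005, 0, -1, 0.046, -0.0043, -0.0005, 0, -1, 0.046, -0.0043, -0.0005, 0],
)

```text
clock: 5.95
position: [0.5107, -0.2692, 0.179]
ee_rot: [-20.1, 89.9, -26.8]
contact_force: [-0.0, 0.4, -1.0]
gripper_width: 0.13
```

```bash
python3 meas.py
```

```text
t5.95 [ 0.51068333 -0.2691638   0.17896366] [-0.03  0.37 -0.96] w 0.13
[[0.001, 0.118, 0.993], [-0.001, 0.993, -0.118], [-1.0, -0.0, 0.001]]
griptop 0.030518340402302002
grip x face [-0.01443636 -0.0142626  -0.0139182 ] y [-0.00585696  0.00698403]
plate y [-0.00725994  0.00729152]
wrist 4012 ball [ 0.5103 -0.2655  0.1156] rel tcp x -0.0008 y 0.0036
top 157 ball [ 0.5076 -0.2657  0.1146] rel tcp x -0.0035 y 0.0031
side 282 ball [ 0.5086 -0.2674  0.1148] rel tcp x -0.0023 y 0.0015
```

Request:
send_rows(
  moves=[-1, 0, 0.003, 0.0004, 0, -1, 0, 0.003, 0.0004, 0, -1, 0.001, 0.003, 0.0004, 0, -1, 0.001, 0.003, 0.0004, 0, -1, 0.001, 0.003, 0.0004, 0, -1, 0.001, 0.003, 0.0004, 0],
)

```text
clock: 6.6
position: [0.511, -0.2661, 0.1774]
ee_rot: [-137.8, 90.0, -144.5]
contact_force: [0.4, 0.2, -0.3]
gripper_width: 0.126
```

```bash
python3 meas.py
```

```text
t6.60 [ 0.51099919 -0.2661302   0.17737817] [ 0.38  0.2  -0.25] w 0.126
[[-0.0, 0.118, 0.993], [-0.0, 0.993, -0.118], [-1.0, -0.0, -0.0]]
griptop 0.030537896324377117
grip x face [-0.01443031 -0.01423954 -0.01388029] y [-0.00580852  0.00696731]
plate y [-0.00724769  0.00724797]
wrist 4048 ball [ 0.5102 -0.2655  0.1156] rel tcp x -0.0008 y 0.0006
top 138 ball [ 0.5077 -0.2658  0.1143] rel tcp x -0.0034 y -0.0000
side 282 ball [ 0.5088 -0.2673  0.115 ] rel tcp x -0.0020 y -0.0014
```

Request:
send_rows(
  moves=[-1, 0.0005, 0, 0.0004, 0, -1, 0.001, 0, 0.0004, 0, -1, 0.0015, 0, 0.0004, 0, -1, 0.002, 0, 0.0004, 0, -1, 0.0025, 0, 0.0004, 0, -1, 0.003, 0, 0.0004, 0, -1, 0.0035, 0, 0.0004, 0, -1, 0.004, 0, 0.0004, 0, -1, 0.0045, 0, 0.0004, 0, -1, 0.005, 0, 0.0004, 0, -1, 0.0055, 0, 0.0004, 0, -1, 0.006, 0, 0.0004, 0, -1, 0.0065, 0, 0.0004, 0, -1, 0.007, 0, 0.0004, 0, -1, 0.0075, 0, 0.0004, 0, -1, 0.008, 0, 0.0004, 0, -1, 0.0085, 0, 0.0004, 0, -1, 0.009, 0, 0.0004, 0, -1, 0.0095, 0, 0.0004, 0, -1, 0.01, 0, 0.0004, 0],
)

```text
clock: 8.42
position: [0.5115, -0.2661, 0.1674]
ee_rot: [-157.0, 90.0, -163.7]
contact_force: [0.7, -0.2, -1.4]
gripper_width: 0.127
```

Request:
send_rows(
  moves=[-1, 0.0003, 0, 0, 0, -1, 0.0006, 0, 0, 0, -1, 0.0009, 0, 0, 0, -1, 0.0012, 0, 0, 0, -1, 0.0015, 0, 0, 0, -1, 0.0018, 0, 0, 0, -1, 0.0021, 0, 0, 0, -1, 0.0024, 0, 0, 0, -1, 0.0027, 0, 0, 0, -1, 0.003, 0, 0, 0],
)

```text
clock: 9.25
position: [0.5117, -0.2662, 0.1649]
ee_rot: [-18.6, 90.0, -25.4]
contact_force: [-0.8, 1.0, 2.6]
gripper_width: 0.129
```

Request:
send_rows(
  moves=[-1, 0.0004, 0, 0, 0, -1, 0.0008, 0, 0, 0, -1, 0.0012, 0, 0, 0, -1, 0.0012, 0, 0, 0, -1, 0.0012, 0, 0, 0, -1, 0.0012, 0, 0, 0, -1, 0.0012, 0, 0, 0, -1, 0.0012, 0, 0, 0],
)

```text
clock: 9.92
position: [0.5119, -0.2664, 0.1648]
ee_rot: [-21.3, 89.9, -28.1]
contact_force: [-1.2, 1.1, 7.2]
gripper_width: 0.129
```

```bash
python3 meas.py; python3 - <<'E'
from h import *
c=capture("side");i=c["image"];np.savez("s3.npz",i=i,w=cloud(c));cv2.imwrite("pics/s3.png",cv2.resize(i[60:190,220:350],(650,650))[:600,:,::-1])
E
```

```text
t9.92 [ 0.51189778 -0.26638628  0.164783  ] [-1.21  1.08  7.24] w 0.129
[[0.002, 0.118, 0.993], [-0.001, 0.993, -0.118], [-1.0, -0.001, 0.002]]
griptop 0.030565802548168486
grip x face [-0.0146798  -0.01445085 -0.01405852] y [-0.00567037  0.00707898]
plate y [-0.00733784  0.00732876]
wrist 4496 ball [ 0.5102 -0.2655  0.1156] rel tcp x -0.0018 y 0.0007
top 133 ball [ 0.5078 -0.2654  0.1144] rel tcp x -0.0041 y 0.0005
side 262 ball [ 0.5087 -0.2679  0.1156] rel tcp x -0.0030 y -0.0019
```

View pics/s3.png

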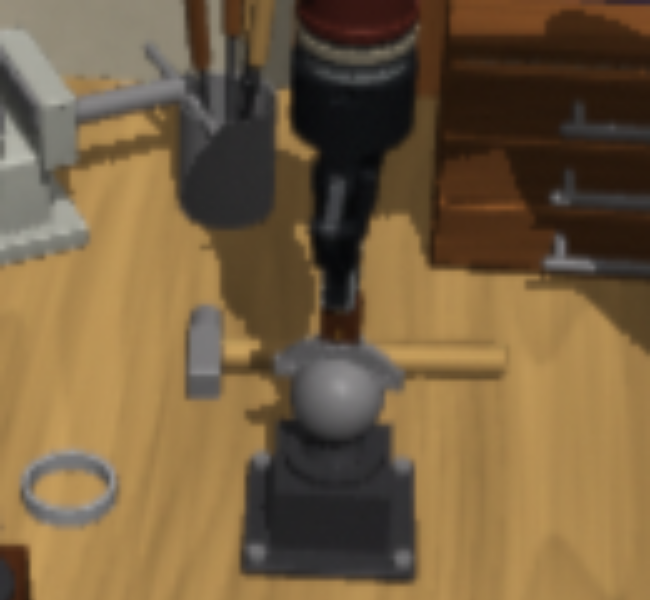

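Request:
send_rows(
  moves=[-0.76, 0, 0, 0, 0, -0.76, 0, 0, 0, 0, -0.76, 0, 0, 0, 0, -0.755, 0, 0, 0, 0, -0.755, 0, 0, 0, 0, -0.755, 0, 0, 0, 0],
)

```text
clock: 10.62
position: [0.5119, -0.2664, 0.1648]
ee_rot: [-23.1, 89.9, -29.9]
contact_force: [-2.2, 0.5, 7.1]
gripper_width: 0.132
```

```bash
python3 -c "from st import *; s=st();print(s['ft_torque'])"
```

```text
t10.62 [ 0.51187848 -0.26640487  0.16476019] [-2.2   0.48  7.14] w 0.132
[ 0.23225917  0.45173132 -0.03300985]
```

Request:
send_rows(
  moves=[-0.75, 0, 0, 0, 0, -0.75, 0, 0, -0.001, 0, -0.75, 0, 0, -0.002, 0, -0.75, 0, 0, -0.003, 0, -0.75, 0, 0, -0.003, 0],
)

```text
clock: 11.03
position: [0.5106, -0.2662, 0.1648]
ee_rot: [-11.7, 89.7, -18.4]
contact_force: [0.8, 0.9, 5.6]
gripper_width: 0.131
```

```bash
python3 -c "from st import *; s=st();print(s['ft_torque'])"
```

```text
t11.03 [ 0.51063391 -0.26620369  0.16482517] [0.77 0.91 5.58] w 0.131
[ 0.09153137 -0.32670658 -0.01390036]
```

Request:
send_rows(
  moves=[-0.745, 0, 0, 0, 0, -0.745, 0, 0, -0.001, 0, -0.74, 0, 0, -0.001, 0, -0.74, 0, 0, -0.002, 0, -0.74, 0, 0, -0.002, 0],
)

```text
clock: 11.45
position: [0.5091, -0.2661, 0.1648]
ee_rot: [-11.7, 89.6, -18.4]
contact_force: [1.4, -0.3, 5.7]
gripper_width: 0.134
```

```bash
python3 -c "from st import *; s=st();print(s['ft_torque'])"
```

```text
t11.45 [ 0.50914177 -0.26606465  0.16481415] [ 1.39 -0.26  5.72] w 0.134
[ 0.00489107 -0.63457175  0.03570004]
```

Request:
send_rows(
  moves=[-0.74, 0, 0, -0.001, 0, -0.74, 0, 0, -0.002, 0, -0.735, 0, 0, -0.003, 0, -0.735, 0, 0, -0.004, 0, -0.735, 0.0002, 0, -0.004, 0],
)

```text
clock: 11.87
position: [0.5057, -0.2657, 0.1647]
ee_rot: [-11.4, 89.5, -18.2]
contact_force: [4.1, 0.3, 8.0]
gripper_width: 0.139
```

```bash
python3 meas.py;python3 -c "from st import *; s=st();print(s['ft_torque'])"
```

```text
t11.87 [ 0.50568573 -0.26571201  0.16470632] [4.13 0.26 7.98] w 0.139
[[0.008, 0.117, 0.993], [-0.002, 0.993, -0.117], [-1.0, -0.002, 0.008]]
griptop 0.03057503311240678
grip x face [-0.01413091 -0.01394745 -0.01321706] y [-0.00568298  0.007025  ]
plate y [-0.00720869  0.00730568]
wrist 4181 ball [ 0.5103 -0.2655  0.1156] rel tcp x 0.0045 y 0.0008
top 120 ball [ 0.5077 -0.2665  0.1154] rel tcp x 0.0021 y -0.0005
side 260 ball [ 0.5083 -0.2674  0.1154] rel tcp x 0.0028 y -0.0013
t12.02 [ 0.50569086 -0.26572144  0.1647162 ] [ 4.44 -0.7   6.81] w 0.138
[-0.09455105 -1.19439317  0.04826709]
```

Request:
send_rows(
  moves=[-0.735, 0.0002, 0, -0.001, 0, -0.73, 0.0003, 0, -0.002, 0, -0.73, 0.0005, 0, -0.003, 0, -0.73, 0.0006, 0, -0.004, 0, -0.73, 0.0007, 0, -0.005, 0, -0.73, 0.0007, 0, -0.005, 0],
)

```text
clock: 12.52
position: [0.5015, -0.2654, 0.1644]
ee_rot: [-12.1, 89.4, -18.8]
contact_force: [4.6, -0.6, 7.0]
gripper_width: 0.139
```

```bash
cat > tilt.py <<'E'
from leaf import *
s=st();tcp=np.array(s["position"]);ex=np.array([.993,-.118]);ey=np.array([.118,.993]);print(s["ft_torque"])
o=np.array([.5102,-.2655,.1156])   # ball as the wrist camera sees it
for n in("wrist","side"):
    c=capture(n);w=cloud(c);save(c,n+"_t%d"%(s["clock"]*100))
    d=w-o;X=d[...,:2]@ex;Y=d[...,:2]@ey;Z=d[...,2];C=c["image"].astype(int)
    r=np.hypot(X,Z);ok=(abs(Y)<.012)&(r>.036)&(r<.1)&(Z>0)
    wood=ok&(C[...,0]>C[...,2]+20)&(Z>.046)&(abs(X)<.035)
    print(n,"ball-frame; wood n",wood.sum(),"angle med %.1f range %s"%(np.degrees(np.median(np.arctan2(X[wood],Z[wood]))),np.percentile(X[wood]*1e3,[2,98]).round(1)))
    f=wood&(Z>.05)&(Z<.078)
    if n=="wrist" and f.sum()>50:
        # near x-face of the grip: fit X(Z)
        zz=Z[f];xx=X[f];b=[(z0+.0015,np.percentile(xx[(zz>=z0)&(zz<z0+.003)],10)) for z0 in np.arange(.05,.076,.003) if ((zz>=z0)&(zz<z0+.003)).sum()>8]
        b=np.array(b);print("face slope deg %.1f"%np.degrees(np.arctan(np.polyfit(b[:,0],b[:,1],1)[0])),len(b))
    pl=ok&~wood&(r<.05)&(C.max(-1)-C.min(-1)<40)&(abs(Y)<.006)
    a=np.degrees(np.arctan2(X[pl],Z[pl]));print("plate angle range",np.percentile(a,[0.5,2,98,99.5]).round(1),pl.sum(),"r95 %.4f"%np.percentile(r[pl],95))
E
python3 tilt.py
```

```text
t12.52 [ 0.50151704 -0.26535509  0.16440661] [ 4.6  -0.59  7.  ] w 0.139
[-0.11756216 -1.44902998  0.05854787]
wrist ball-frame; wood n 1636 angle med -10.8 range [-21.9   2. ]
face slope deg -6.5 9
plate angle range [-79.2 -71.3  53.3  53.7] 747 r95 0.0491
side ball-frame; wood n 58 angle med -9.2 range [-21.8   4.5]
plate angle range [-76.3 -74.7  62.   66.9] 89 r95 0.0481
```

Request:
send_rows(
  moves=[-0.73, 0.0002, 0, -0.001, 0, -0.73, 0.0003, 0, -0.002, 0, -0.73, 0.0004, 0, -0.0025, 0, -0.73, 0.0004, 0, -0.0025, 0, -0.73, 0.0004, 0, -0.0025, 0],
)

```text
clock: 13.03
position: [0.4988, -0.2652, 0.1641]
ee_rot: [-13.7, 89.5, -20.4]
contact_force: [3.9, 0.8, 8.3]
gripper_width: 0.139
```

```bash
python3 tilt.py
```

```text
t13.03 [ 0.49878833 -0.26517831  0.1640744 ] [3.88 0.82 8.26] w 0.139
[-0.10169101 -1.30080749  0.0134718 ]
wrist ball-frame; wood n 1603 angle med -12.1 range [-24.   -0.4]
face slope deg -7.9 9
plate angle range [-75.5 -68.7  51.4  52.4] 791 r95 0.0492
side ball-frame; wood n 52 angle med -10.7 range [-24.3   1.5]
plate angle range [-78.1 -74.9  63.6  64.9] 87 r95 0.0480
```

Request:
send_rows(
  moves=[-0.73, 0.0002, 0, -0.001, 0, -0.73, 0.0004, 0, -0.002, 0, -0.73, 0.0004, 0, -0.002, 0, -0.73, 0.0004, 0, -0.002, 0, -0.73, 0.0004, 0, -0.002, 0],
)

```text
clock: 13.55
position: [0.4974, -0.2651, 0.1639]
ee_rot: [-13.4, 89.4, -20.2]
contact_force: [4.4, -0.5, 7.9]
gripper_width: 0.142
```

```bash
python3 tilt.py; python3 - <<'E'
import cv2,glob,os
f=max(glob.glob("pics/wrist_t*"),key=os.path.getmtime);g=f.replace("wrist","side")
a=cv2.imread(f)[100:384,120:400];b=cv2.resize(cv2.imread(g)[90:170,250:330],(400,400))
import numpy as np
cv2.imwrite("pics/t.png",np.hstack([cv2.resize(a,(400,400)),b]))
E
```

```text
t13.55 [ 0.49735816 -0.26507563  0.16389917] [ 4.36 -0.48  7.92] w 0.142
[-0.15740437 -1.41695382  0.02455265]
wrist ball-frame; wood n 1588 angle med -12.7 range [-25.3  -1.6]
face slope deg -8.8 9
plate angle range [-82.6 -71.2  50.3  51.6] 807 r95 0.0491
side ball-frame; wood n 52 angle med -12.7 range [-25.5   0.6]
plate angle range [-82.1 -78.7  57.   60.4] 96 r95 0.0476
```

View pics/t.png

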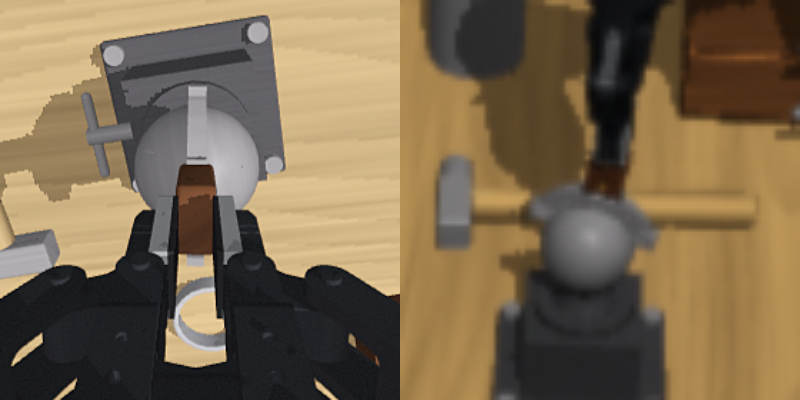

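Request:
send_rows(
  moves=[-0.73, -0.0002, 0, 0.0015, 0, -0.73, -0.0005, 0, 0.003, 0, -0.73, -0.0007, 0, 0.0045, 0, -0.73, -0.0009, 0, 0.006, 0, -0.73, -0.001, 0, 0.0075, 0, -0.73, -0.0011, 0, 0.009, 0, -0.73, -0.0012, 0, 0.0105, 0, -0.73, -0.0013, 0, 0.012, 0, -0.73, -0.0013, 0, 0.013, 0, -0.73, -0.0013, 0, 0.014, 0, -0.73, -0.0013, 0, 0.014, 0],
)

```text
clock: 14.57
position: [0.505, -0.2663, 0.1645]
ee_rot: [-162.2, 89.8, -169.0]
contact_force: [-3.0, 1.3, 14.8]
gripper_width: 0.137
```

```bash
python3 tilt.py
```

```text
t14.57 [ 0.50501382 -0.26628772  0.16453826] [-3.05  1.32 14.78] w 0.137
[ 0.1902933   0.8595149  -0.03723134]
wrist ball-frame; wood n 1695 angle med -8.1 range [-17.7   6.7]
face slope deg -3.4 9
plate angle range [-74.4 -68.8 -21.4 -20.1] 770 r95 0.0490
side ball-frame; wood n 55 angle med -7.1 range [-18.4   7. ]
plate angle range [-75.5 -71.7  66.9  67.9] 96 r95 0.0483
```

Request:
send_rows(
  moves=[-0.73, -0.0008, 0, 0, 0, -0.73, -0.0016, 0, 0.001, 0, -0.73, -0.0023, 0, 0.002, 0, -0.73, -0.0023, 0, 0.003, 0, -0.73, -0.0023, 0, 0.004, 0, -0.73, -0.0023, 0, 0.004, 0],
)

```text
clock: 15.17
position: [0.5081, -0.2662, 0.1648]
ee_rot: [179.1, 89.6, 172.3]
contact_force: [-3.5, -0.2, 6.8]
gripper_width: 0.135
```

```bash
python3 tilt.py
```

```text
t15.17 [ 0.5080917  -0.26621892  0.16476106] [-3.54 -0.19  6.85] w 0.135
[ 0.10193271  1.00838824 -0.01708808]
wrist ball-frame; wood n 1713 angle med -6.3 range [-14.7   9.8]
face slope deg -1.0 9
plate angle range [-71.6 -66.9 -18.7 -16.6] 764 r95 0.0492
side ball-frame; wood n 56 angle med -4.3 range [-15.4   9.8]
plate angle range [-69.1 -67.8  66.9  72.7] 82 r95 0.0482
```

Request:
send_rows(
  moves=[-0.73, -0.0006, 0, -0.0005, 0, -0.73, -0.0012, 0, -0.001, 0, -0.73, -0.0016, 0, -0.0015, 0, -0.73, -0.0016, 0, -0.0015, 0, -0.73, -0.0016, 0, -0.0015, 0],
)

```text
clock: 15.68
position: [0.5084, -0.2654, 0.1657]
ee_rot: [164.8, 89.8, 158.1]
contact_force: [-2.4, -0.3, -1.7]
gripper_width: 0.133
```

Request:
send_rows(
  moves=[-0.73, 0.0003, 0, 0, 0, -0.72, 0.0004, 0, 0, 0, -0.72, 0.0004, 0, 0, 0, -0.71, 0.0004, 0, 0, 0, -0.7, 0.0004, 0, 0, 0, -0.69, 0.0004, 0, 0, 0, -0.68, 0.0004, 0, 0, 0, -0.66, 0.0004, 0, 0, 0, -0.64, 0.0004, 0, 0, 0, -0.6, 0.0004, 0, 0, 0, -0.55, 0.0004, 0, 0, 0, -0.5, 0.0004, 0, 0, 0, -0.45, 0.0004, 0, 0, 0, -0.4, 0.0004, 0, 0, 0],
)

```text
clock: 16.85
position: [0.5096, -0.2659, 0.1664]
ee_rot: [-21.5, 90.0, -28.2]
contact_force: [-0.1, 0.9, 0.1]
gripper_width: 0.301
```

```bash
python3 tilt.py; python3 meas.py
```

```text
t16.85 [ 0.50958008 -0.26590248  0.16639396] [-0.15  0.88  0.15] w 0.301
[-0.03418993 -0.02345773 -0.00692961]
wrist ball-frame; wood n 1861 angle med -3.7 range [-11.6  13.6]
face slope deg 1.6 9
plate angle range [-71.4 -67.6 -16.4 -13.8] 801 r95 0.0492
side ball-frame; wood n 41 angle med -3.5 range [-12.7  11.9]
plate angle range [-70.8 -67.8  70.2  76.1] 89 r95 0.0478
t16.95 [ 0.50950834 -0.26590023  0.16633421] [-0.46  0.19  0.98] w 0.305
[[0.0, 0.118, 0.993], [-0.0, 0.993, -0.118], [-1.0, -0.0, 0.0]]
griptop 0.02918477409270337
grip x face [-0.01104457 -0.01074496 -0.01018979] y [-0.00568245  0.00784124]
plate y [-0.00735232  0.00737202]
wrist 4492 ball [ 0.5102 -0.2655  0.1156] rel tcp x 0.0007 y 0.0005
top 132 ball [ 0.5077 -0.2658  0.115 ] rel tcp x -0.0018 y -0.0001
side 263 ball [ 0.5085 -0.2682  0.1153] rel tcp x -0.0007 y -0.0024
```

Request:
send_rows(
  moves=[-0.3, -0.002, 0, 0, 0, -0.3, -0.005, 0, 0, 0, -0.3, -0.01, 0, 0, 0, -0.3, -0.017, 0, 0, 0, -0.3, -0.026, 0, 0, 0, -0.3, -0.036, 0, 0, 0, -0.3, -0.048, 0, 0, 0, -0.3, -0.062, 0, 0, 0, -0.3, -0.078, 0, 0, 0, -0.3, -0.094, 0, 0, 0, -0.3, -0.1, 0, 0, 0, -0.3, -0.1, 0, 0, 0, -0.3, -0.1, 0, 0, 0],
)

```text
clock: 18.18
position: [0.5093, -0.2658, 0.2665]
ee_rot: [-29.3, 90.0, -36.1]
contact_force: [-0.1, -0.6, -1.0]
gripper_width: 0.348
```

```bash
python3 tilt.py; python3 - <<'E'
from leaf import *
import glob,os
c=capture("wrist");w=cloud(c);d=w-np.array([.5102,-.2655,.115]);X=d[...,:2]@[.993,-.118];Y=d[...,:2]@[.118,.993];C=c["image"].astype(int)
m=(abs(X)<.03)&(abs(Y)<.02)&(d[...,2]>.072)&(d[...,2]<.1)&(C[...,0]>C[...,2]+20)
if m.any(): print("grip top",X[m].mean(),Y[m].mean(),np.median(d[...,2][m]))
s=capture("side");f=c["image"];b=cv2.resize(s["image"][90:170,250:330],(384,384))
cv2.imwrite("pics/end.png",np.hstack([cv2.resize(f,(416,312)),b[:312]])[:,:,::-1])
E
```

```text
t18.18 [ 0.50933936 -0.26580783  0.26653029] [-0.12 -0.6  -1.  ] w 0.348
[-0.04030476  0.01815742 -0.01215259]
wrist ball-frame; wood n 683 angle med -2.1 range [-11.5  13.9]
face slope deg 1.6 9
plate angle range [-68.2 -67.1  61.   61.5] 404 r95 0.0490
side ball-frame; wood n 81 angle med -0.5 range [-12.6  11.8]
plate angle range [-71.5 -69.3  74.8  76.1] 83 r95 0.0483
grip top 0.0004542087307883519 0.0005740740271076796 0.08023011438958494
```

View pics/end.png

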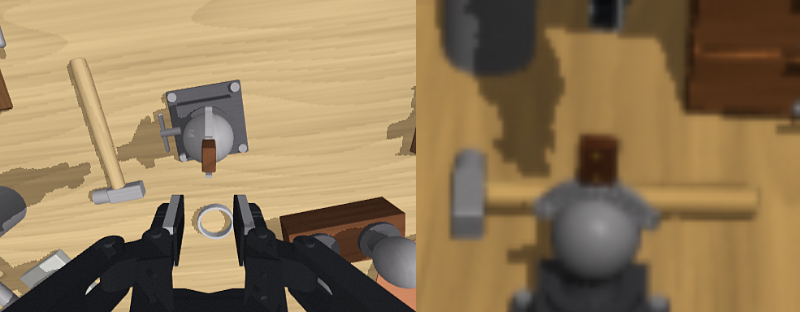

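```bash
python3 -c "from station import hand_in; print(hand_in())"
```

```text
the job is handed in; nothing more can be done
None
```

The medium leaf (64 mm) fits the ball stake. It is released and standing upright on the ball, and I handed the job in at about 18 s of the 72 s. No verdict was reported.

- **Choosing the leaf:** In the camera views the ball measured about 64 mm across and the two spare stakes about 56 mm and 72 mm. I picked out the medium leaf in its slot by plate width and grip height. I only tried this leaf on the ball; the small and large leaves were never lifted.
- **Fit by touch:** It came down slowly and first touched at the height where its arc centre meets the ball's centre, within about 1 mm. A leaf too small would have stood about 7 mm high, and one too large about 4 mm low. I pressed it home with about 8 N.
- **Swing:** With the grip eased, I moved the leaf about 14 mm sideways with 6–9 N on it. The face of its grip tilted about 9°, and the tool's sideways travel suggested about 12°. I take the smaller figure, which is still above the required 6°. The side view showed it snug.
- **High force on the return:** On the way back to upright the push reached about 15 N before I eased it. That is below the 25 N limit.
- **Last checks:** The leaf stands within about 2° of upright. Its grip top is 80.2 mm above the ball's centre height (80 expected) and within about 1 mm of centre. The gripper is 100 mm clear.
- **Other things:** The hammer and bangle showed in the last picture. I last saw the other three leaves standing in the rack just after lifting this one. I did not look at the rack, bowl or bottle again at the end, but the arm did not go near them.
- **Camera disagreement:** The cameras disagreed by 2–3 mm on the ball's position, so I aligned the leaf using the wrist camera.

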